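Hang the portioning funnel on its rail and hold the allergen cup under it

ROBOT

A 7-joint arm with a two-finger parallel gripper is mounted at the origin on a cart in front of the work surface, level with it; the furniture and walls round the work are solid. World frame = base frame: x ahead of the robot, y to its left, z up, the work surface at z = 0. Lengths are in mm, angles in rad, forces in N, time in s.
With the tool pointing down it reaches from about 400 to 875 mm from the base axis. Payload 4.4 kg.
Tool frame: the origin (TCP) lies on the centre line of the jaws, within the pads' length; the fingertips stand 25 mm ahead of it and the grasp point (between the pads) lies 6 mm ahead of it (ctrl.finger_overhang is the distance from the TCP to the fingertips, in mm); z points along the fingers, y is the line along which they close (so a half turn about z gives the same grasp; the last joint's range is limited). The gripper opens to 85 mm and grips with 20 to 120 N. Pads are 22 mm wide; open, the fingers measure 114 mm over their backs; the gripper's body (76 mm by 85 mm) begins 54 mm behind the grasp point. The pads swing forward as they close: fully open they stand 13 mm farther back than shut.
Start: joints at [-1.396, 0.628, 0.038, 1.517, -0.027, 0.996, -0.02], TCP at [154.986, 631.266, 229.813] pointing down, gripper open.
Joint ranges: [-3.06, 3.06], [-0.37, 2.12], [-1.25, 1.32], [0.18, 2.47], [-1.1, 4.24], [0.23, 1.98], [-2.94, 2.94]. Speed limits (rad/s): [2.57, 2.57, 3.14, 3.14, 3.14, 3.14, 3.14].

INTERFACE

Orientations are given as [roll, pitch, yaw] about the fixed x, y, z axes, in that order (R = Rz(yaw) Ry(pitch) Rx(roll)).
In Python, from cell import ctrl gives the robot as it stands. The module is installed in compiled form; this text tells all that it offers.
- The arm moves only by the tool play_rows, never from a script. Its argument "targets" is a list of rows, each a list of 5 numbers: the closure, from 0 (fully open) to 1 (shut), then the shift along the tool's x, y, z in cm, then the turn about the tool's z in degrees. In form: [[gripper, dx, dy, dz, spin], ...]. A call has 1 to 10 rows; each row is the pose to reach, as a shift and turn from the pose commanded when the call began, along the tool's axes at that moment; what a row does not reach only later rows make up. A row lasts 1/10 s, in which the tool goes at most 50 mm and 8.59 degrees, less where a joint would pass 70% of its speed; a pose out of reach is approached as far as the arm can. A call with a gripper value outside its range is refused whole. The fingers move at their own pace and stop on an object; the grip force is fixed at half the most. Time passes only in rows, so rows that repeat a pose let the fingers close. It gives the time, the measured TCP pose, the force, the opening and the grip force at its end, in the units of the state.
- ctrl.read_state(): the state, without advancing time (a new reading comes with each control period).
- ctrl.get_image(name): name is "scene" or "side" or "wrist"; returns (picture, depth): 400x640x3 uint8, red, green, blue; 400x640 float32, mm along the optical axis (not along the pixel's ray), 0 where there is no reading.
- ctrl.calibration(name): a dict with "vfov" (degrees; the focal length in pixels is half the picture's height over the tangent of half this angle, whatever the lens; pixels are square), "cx", "cy" (the principal point, pixels), "extrinsics" (4x4, takes a point from camera to world coordinates); the wrist camera has in their place "mount" (4x4, takes a point from camera to tool coordinates, whose origin is the TCP and whose axes are the flange's). Camera axes: x right, y down, z forward; pixel columns grow to the right and rows downward; lengths in mm; the calibration is good to about 2 mm. A picture is of the moment at which its call begins: read the wrist's pose just before it. calibration takes no time and is no camera call.
- ctrl.finish_job(): hands the job in; it is judged then, once.
Trained networks look in the newest picture that a camera, given by its name, has taken for a name from the list of things; names that differ only in an ending like _2 or _b are one class to them, and where a whole thing is asked for, a point or a joint stands for the part that bears it (a point fixed in the world has none). Each returns a list of dicts, best first, with "confidence" (0 to 1); they miss things now and then, are a little off and sometimes report something else, mostly with a low value. They report only what shows in the picture. A call takes as long as a camera call.
- ctrl.search_frame(camera, name): "bbox" ([left, top, right, bottom] in pixels, round what is visible of it).
- ctrl.trace(camera, name): "pixels" (400x640 bool, what is visible of it) and "bbox" ([left, top, right, bottom] in pixels, round what is visible of it).
The state is a dict: "clock": time; "qpos": joint angles; "qd": joint speeds; "tau": joint torques, N m; "eef_pos": TCP position; "tool_rot": TCP orientation; "force": force on the tool from outside, world axes, zero at the start; "torque": the same for the moment, N m; "width": finger opening in mm; "gripper_force": force on a finger pad.
Only numpy, scipy, OpenCV 4.12 (cv2) and the standard library are available. Lean on these libraries where they do the work, as an engineer would, in place of code of your own. Each camera call takes 0.05 s, during which the arm holds its last target. There are 200 camera calls.

TASK

Get the portioning carousel ready for a pour: hook the funnel stand over the free right-hand part of the rail, slide it left along the rail up against the red stop, and let go of it. Then, without touching the cups, turn the turntable until the cup in the purple seat is at the front, its middle under the funnel's spout. Finish while still holding the turntable by its square black centre grip so that it stays still, and leave the other things on the worktop where they are.

Things in the scene. Friction and masses are not known exactly. Their poses are not given: they have to be found in the camera images.
- station: Steel portioning station, fixed on the worktop, its front (-x) facing the robot. Origin on the turntable's axis at worktop height; +x to the back, +y to the left seen from the robot, z up. Turntable disc 256 mm across, top at z = 32 mm; nothing on it but the centre grip is higher than 78 mm. The rail stands across the front on two posts.
- rail_mid (a point): Middle of the top edge of the rail, a flat aluminium bar along the station's y from -150 to +150 mm; 8 mm thick (station x = -141 to -133 mm), 40 mm tall (z = 130 to 170 mm). The posts are no thicker than the bar and lie below its top. Its free part is right of the red stop (negative y).
- stop_face (a point): The red stop collar clamped on the rail (16 mm wide, 22 mm deep, 56 mm tall, with a thumbscrew in front): this point is on its right-hand face, at station y = +25.5 mm, level with the rail's top edge. The bracket's side meets this face.
- funnel: Steel funnel in a wire stand, about 0.25 kg, standing upright right of the station. Origin at the centre of the foot ring's underside (70 mm across), z up; mouth 67 mm across at z = 77 mm; hook-on bracket on its -x side. Hung up, its axes are those of the station but for a lean of 0.06 rad (mouth away from the rail) and its origin is at station x = -91, z = 85 mm; against the red stop y = 0.
- handle (a point): Centre of the funnel stand's carrying handle, a black flat bar above the mouth at x = 0, y = 0, z = 125 mm in the funnel's frame: 10 mm thick in x, 80 mm long in y, 14 mm tall. Pinch it across x, near its middle.
- hook (a point): Middle of the saddle's underside, which rests on the rail's top edge: funnel x = -50, z = 82 mm (its top at 86). Bracket 50 mm wide in y, slippery inside. Behind the bar: flat strap, face at x = -45 mm, z = 30 to 86 mm. Before it: lip flaring outward, inner face x = -55 mm at the top, -65 mm at its lower end, z = 58 mm. So the slot is 10 mm wide at the top, 20 mm at the mouth.
- spout (a point): Centre of the funnel's outlet, 20 mm across, 2 mm above the funnel's origin.
- turntable (a joint): Angle of the turntable in rad, growing anticlockwise seen from above; 0 (or a whole turn, 6.283) when the purple seat is exactly at the front, towards the station's -x. It turns without end either way on a light bearing (friction about 0.03 N m), without catches. Seats are 90 degrees apart.
- grip: Square black centre grip on the turntable's column, turning with it: 34 mm by 34 mm, 44 mm tall, flats square to its own x and y axes (parallel to the station's when the joint reads 0). Origin at its centre, on the turntable's axis, 215 mm above the worktop; top at 237 mm.
- purple_cup_mouth (a point): Centre of the mouth (60 mm across) of the steel cup in the purple seat, 90 mm from the turntable's axis, 70.5 mm above the worktop. The seat is a purple ring, 75 mm across; purple is the allergen colour. The three other seats are grey.
- cup_purple: Steel prep cup, 60 mm across and 36 mm tall, clipped in the purple seat on the turntable; origin at the centre of its underside.
- cup_left: Steel prep cup, 70 mm across and 42 mm tall, clipped in a grey seat; origin at the centre of its underside.
- cup_far: Steel prep cup, 66 mm across and 39 mm tall, clipped in a grey seat; origin at the centre of its underside.
- cup_right: Steel prep cup, 68 mm across and 40 mm tall, clipped in a grey seat; origin at the centre of its underside.
- squeeze_a: Grey squeeze bottle, 62 mm across, 222 mm tall, standing at the back right; bystander. Origin at the centre of its underside.
- squeeze_b: White squeeze bottle, 62 mm across, 222 mm tall, standing at the back right; bystander. Origin at the centre of its underside.
- tongs: Steel tongs lying at the right, 254 x 48 x 24 mm, length along x; bystander. Origin at the centre of the underside.
- marker_pen: White and blue marker pen lying at the left front, 130 x 12 x 14 mm; bystander. Origin at the centre of the underside.
- dredger: Steel flour dredger with handle, 67 x 93 x 109 mm, at the left; bystander. Origin at the centre of its underside.
- spice_jar_1: Spice jar with yellow cap and dark label, 42 mm across, 96 mm tall, at the left; bystander. Origin at the centre of its underside.
- thermometer: Grey probe thermometer lying at the left, 200 x 34 x 17 mm; bystander. Origin at the centre of the underside.

How it is judged (in metres and radians):
On the way, in this order (a step that is already met when the one before it is completed fails the run):
1. the funnel stand hangs on the free part of the rail, its bracket well clear (35 mm or more) of the red stop (x of funnel in the frame of station between -0.104 and -0.078 m and z of funnel in the frame of station between 0.08 and 0.0935 m and angle between funnel's own z axis and vertical below 0.15 rad and angle between the x axis of funnel and the x axis of station, either way round below 0.15 rad and y of funnel in the frame of station below -0.035 m), for 0.2 s.
2. the funnel stand, still hanging on the rail, stands against the red stop (within 5 mm) (x of funnel in the frame of station between -0.104 and -0.078 m and z of funnel in the frame of station between 0.08 and 0.0935 m and angle between funnel's own z axis and vertical below 0.15 rad and angle between the x axis of funnel and the x axis of station, either way round below 0.15 rad and y of funnel in the frame of station above -0.005 m), for 0.2 s.
At the end, for the whole second after the job is handed in: Funnel hangs on the rail untouched, upright (0.15 rad), within 5 mm of the red stop; the purple-seat cup's middle is within 12 mm of the spout seen from above; turntable at rest (0.05 rad/s), the fingers gripping its centre grip (over 2 N, grasp point within 30 mm of the grip's centre) (all of step 2 and contact force between funnel and station above 0.8 N and contact force between funnel and the fingers below 0.1 N and contact force between funnel and the arm below 0.1 N and horizontal distance between spout and purple_cup_mouth below 0.012 m and velocity of joint turntable between -0.05 and 0.05 rad/s and contact force between the fingers and grip above 2 N and distance between the grasp point and grip below 0.03 m); the arm keeps its last pose, push and grip.
It fails at once if a cup on the turntable is touched by the robot (contact force between any of the fingers, the arm and cup_purple above 0.5 N or contact force between any of the fingers, the arm and cup_left above 0.5 N or contact force between any of the fingers, the arm and cup_far above 0.5 N or contact force between any of the fingers, the arm and cup_right above 0.5 N).
It fails at once if the funnel stand is tipped over (angle between funnel's own z axis and vertical above 0.7 rad).
It fails at once if another thing on the worktop is moved by more than 30 mm (distance of any of squeeze_a, squeeze_b, tongs, thermometer, marker_pen, dredger, spice_jar_1 from where it was at the start of the episode above 0.03 m).
It also fails if it takes over 64 s, if anything falls off the work surface, if the arm or the gripper's body presses on something with over 40 N, if the wrist force passes 120 N, or if a joint passes its speed limit or range.

## Working session

There is one attempt and no reset: what is moved stays moved. The work goes in short steps, Python scripts to look and compute and a tool call to move; the robot and the scene stay as the last step left them, time stands still between calls to the robot, and variables do not carry over. Pictures are saved under pics/ and viewed, at most 10 in all, crops included, and the job is handed in when it is done.

Besides the shell and the picture viewer there is one more tool, called after "Emit:" by a JSON object that holds its "op" and its "data". play_rows: Moves the arm, as the interface text tells. Its arguments: {"type":"object","properties":{"targets":{"type":"array"}},"required":["targets"]}

```bash
mkdir -p pics; cat > h.py <<'E'
from cell import ctrl
import numpy as np, cv2
from scipy.spatial.transform import Rotation as Ro
def pose():
    s=ctrl.read_state(); T=np.eye(4); T[:3,:3]=Ro.from_euler('xyz',s['tool_rot']).as_matrix(); T[:3,3]=s['eef_pos']; return T,s
def cam(n):
    T,_=pose(); im,d=ctrl.get_image(n); c=ctrl.calibration(n)
    E=T@np.array(c['mount']) if 'mount' in c else np.array(c['extrinsics'])
    f=200/np.tan(np.radians(c['vfov'])/2); return im,d,(E,f,c['cx'],c['cy'])
def pts(d,K,m=None):
    E,f,cx,cy=K; v,u=np.nonzero((d>0)&(m if m is not None else True)); z=d[v,u]
    P=np.c_[(u-cx)/f*z,(v-cy)/f*z,z]; return P@E[:3,:3].T+E[:3,3]
def proj(p,K):
    E,f,cx,cy=K; q=E[:3,:3].T@(np.asarray(p)-E[:3,3]); return q[0]/q[2]*f+cx,q[1]/q[2]*f+cy
def save(im,n): cv2.imwrite('pics/'+n,im[...,::-1])
E
python3 - <<'E'
from h import *
a={}
for n in('scene','side'):
    im,d,K=cam(n); a[n]=im; print(n,K[0].round(2).tolist(),K[1:])
    for t in('funnel','handle','grip','turntable','station','cup_purple','stop_face','tongs','squeeze_a'):
        for r in ctrl.trace(n,t)[:2]:
            P=pts(d,K,r['pixels']); 
            print(t,round(r['confidence'],2),np.round(r['bbox']).tolist(),len(P),np.percentile(P,[2,50,98],axis=0).round().tolist() if len(P) else '')
save(np.vstack([a['scene'],a['side']])[:, :], 'x.png')
save(cv2.resize(np.vstack([a['scene'],a['side']]),(480,600)),'a.png'); save(a['scene'],'scene0.png'); save(a['side'],'side0.png')
print(ctrl.read_state())
E
```

```text
scene [[0.57, -0.38, 0.73, -838.72], [-0.82, -0.28, 0.49, -889.08], [0.02, -0.88, -0.47, 1050.85], [0.0, 0.0, 0.0, 1.0]] (np.float64(445.7213138293256), 313.95352919244516, 204.1433439587493)
funnel 0.92 [368.0, 231.0, 388.0, 266.0] 530 [[453.0, -301.0, -3.0], [515.0, -267.0, 67.0], [691.0, -202.0, 131.0]]
handle 0.82 [363.0, 232.0, 386.0, 264.0] 461 [[453.0, -301.0, -3.0], [515.0, -268.0, 69.0], [565.0, -230.0, 131.0]]
grip 0.69 [228.0, 178.0, 242.0, 198.0] 96 [[559.0, 520.0, 24.0], [576.0, 531.0, 78.0], [604.0, 561.0, 109.0]]
grip 0.41 [302.0, 177.0, 312.0, 191.0] 117 [[573.0, 103.0, -1.0], [586.0, 117.0, 216.0], [965.0, 420.0, 238.0]]
turntable 0.87 [277.0, 174.0, 333.0, 237.0] 1277 [[469.0, 1.0, 9.0], [574.0, 109.0, 44.0], [720.0, 229.0, 233.0]]
station 0.75 [261.0, 174.0, 330.0, 248.0] 2623 [[442.0, -23.0, -4.0], [485.0, 111.0, 47.0], [726.0, 336.0, 221.0]]
cup_purple 0.54 [403.0, 267.0, 426.0, 308.0] 160 [[340.0, -489.0, -5.0], [436.0, -482.0, 8.0], [564.0, -436.0, 20.0]]
stop_face 0.6 [258.0, 178.0, 332.0, 250.0] 2459 [[442.0, -23.0, -1.0], [479.0, 110.0, 52.0], [712.0, 270.0,
[... 2254 characters left out ...]
73.0, 607.0, 22.0]]
{'clock': 1.0, 'qpos': array([-1.39582207,  0.62839791,  0.03850933,  1.51738413, -0.02698183,
        0.99631445, -0.0200034 ]), 'qd': array([ 0.00179617, -0.00010114,  0.00252612, -0.00049402,  0.00029477,
       -0.00129337, -0.00171203]), 'tau': array([ 7.76590859e-04, -5.63286495e+01,  1.22576449e+00, -1.93784344e+01,
        1.07639265e-02,  1.46384929e-03, -1.09868833e-05]), 'eef_pos': array([154.98357517, 631.27126853, 229.82004292]), 'tool_rot': array([ 3.14157830e+00, -1.62114885e-05,  2.90079268e+00]), 'force': array([0.35173222, 0.10372575, 0.70897725]), 'torque': array([ 0.04829754,  0.03464684, -0.01232107]), 'gripper_force': 0.0, 'width': 84.78299803656137}
```

```bash
python3 - <<'E'
from h import *
s=cv2.imread('pics/scene0.png')[150:330,210:470]; t=cv2.imread('pics/side0.png')[90:290,220:480]
cv2.imwrite('pics/b.png',np.vstack([cv2.resize(s,(430,298),interpolation=3),cv2.resize(t,(390,300),interpolation=3)[:, :].copy() if 0 else cv2.resize(t,(430,300),interpolation=3)]))
E
```

```text
(no output)
```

View pics/b.png

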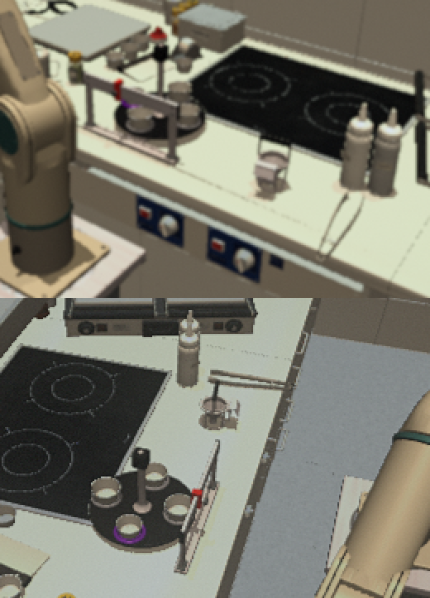

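```bash
cat >> h.py <<'E'
def rel(*tg):
    T,s=pose(); yaw=s['tool_rot'][2]
    print('now',T[:3,3].round(1),'yaw',round(np.degrees(yaw),1),'rot',np.round(s['tool_rot'],3),'q',s['qpos'].round(2),'t',round(s['clock'],2))
    for p,y in tg:
        d=T[:3,:3].T@(np.asarray(p,float)-T[:3,3])/10; sp=(np.degrees(yaw)-y+180)%360-180
        print('->',p,y,d.round(2),'spin',round(sp,1))
E
python3 - <<'E'
from h import *
print(np.array(ctrl.calibration('wrist')['mount']).round(2).tolist(),ctrl.calibration('wrist')['vfov'])
rel(((420,350,430),120),((470,100,430),90))
E
```

```text
[[-0.0, -0.95, -0.3, 78.45], [1.0, -0.0, -0.0, -1.06], [0.0, -0.3, 0.95, -145.13], [0.0, 0.0, 0.0, 1.0]] 61.43248392989415
now [155.  631.3 229.8] yaw 166.2 rot [ 3.142 -0.     2.901] q [-1.4   0.63  0.04  1.52 -0.03  1.   -0.02] t 1.0
-> (420, 350, 430) 120 [-32.44 -21.   -20.02] spin 46.2
-> (470, 100, 430) 90 [-43.26 -44.08 -20.02] spin 76.2
```

Emit:
{"op": "play_rows", "data": {"targets": [[0,0,0,-5,0],[0,0,0,-10,0],[0,-4,-2,-14,6],[0,-8,-5,-17,12],[0,-12,-8,-20,18],[0,-16,-11,-20,24],[0,-20,-14,-20,30],[0,-24,-17,-20,36],[0,-28,-19,-20,42],[0,-32.4,-21,-20,46.2]]}}

```text
clock: 2.0
eef_pos: [407.9, 358.7, 430.5]
tool_rot: [3.141, -0.001, 2.091]
force: [0.2, 1.0, -0.3]
width: 85.1
gripper_force: 0.0
```

```bash
python3 - <<'E'
from h import *
rel(((440,150,430),90),((480,120,430),90))
E
```

```text
now [407.9 358.7 430.5] yaw 119.8 rot [ 3.141e+00 -1.000e-03  2.091e+00] q [-1.    0.32  0.33  1.5  -0.11  1.34 -0.14] t 2.0
-> (440, 150, 430) 90 [-19.7   -7.59   0.03] spin 29.8
-> (480, 120, 430) 90 [-2.429e+01 -5.610e+00  2.000e-02] spin 29.8
```

Emit:
{"op": "play_rows", "data": {"targets": [[0,-4,-1,0,6],[0,-8,-2,0,12],[0,-12,-3,0,18],[0,-16,-4,0,24],[0,-20,-5,0,29.8],[0,-24.3,-5.6,0,29.8],[0,-24.3,-5.6,0,29.8]]}}

```text
clock: 2.7
eef_pos: [481.7, 114.9, 430.6]
tool_rot: [3.139, 0.003, 1.563]
force: [0.2, 0.0, 0.1]
width: 85.6
gripper_force: 0.0
```

```bash
python3 - <<'E'
from h import *
im,d,K=cam('wrist'); save(im,'w1.png'); np.savez('w1.npz',d=d,E=K[0],k=K[1:])
P=pts(d,K); m=(d>0); full=np.zeros((400,640,3)); full[m]=P
hsv=cv2.cvtColor(im,cv2.COLOR_RGB2HSV)
for t in('grip','turntable','cup_purple','stop_face','station'):
    for r in ctrl.trace('wrist',t)[:2]:
        Q=pts(d,K,r['pixels']); print(t,round(r['confidence'],2),np.round(r['bbox']).tolist(),len(Q),np.percentile(Q,[2,50,98],axis=0).round(1).tolist() if len(Q) else '')
pm=m&(hsv[...,0]>125)&(hsv[...,0]<160)&(hsv[...,1]>80); Q=full[pm]; print('purple',len(Q),np.percentile(Q,[2,50,98],axis=0).round(1))
rm=m&((hsv[...,0]<8)|(hsv[...,0]>172))&(hsv[...,1]>150); Q=full[rm]; print('red',len(Q),np.percentile(Q,[2,50,98],axis=0).round(1))
X=full[...,0];Y=full[...,1];Z=full[...,2]
Q=full[m&(Z>165)&(Z<175)&(X<490)&(X>420)]; print('railtop',len(Q)); c=Q[:,:2].mean(0); u,s,v=np.linalg.svd(Q[:,:2]-c,full_matrices=False); print(np.percentile(Q,[1,50,99],axis=0).round(1),c,v[0],Q[:,2].mean())
Q=full[m&(Z>228)&(Z<246)&(X>540)]; print('griptop',len(Q),np.percentile(Q,[2,50,98],axis=0).round(1),cv2.minAreaRect(Q[:,:2].astype(np.float32)))
Q=full[m&(Z>27)&(Z<36)]; print('disc',np.percentile(Q,[.5,50,99.5],axis=0).round(1))
E
```

```text
grip 0.59 [407.0, 134.0, 451.0, 174.0] 1437 [[576.7, 107.8, 199.2], [589.1, 126.1, 236.9], [609.2, 140.4, 240.1]]
turntable 0.86 [314.0, 45.0, 487.0, 215.0] 20612 [[480.1, 12.0, 31.0], [586.7, 135.1, 34.4], [709.1, 237.6, 237.9]]
cup_purple 0.66 [378.0, 50.0, 423.0, 94.0] 1469 [[569.2, 186.2, 35.2], [600.1, 214.7, 39.7], [621.2, 240.2, 72.0]]
stop_face 0.91 [280.0, 4.0, 486.0, 260.0] 24865 [[453.9, 5.0, 12.2], [574.2, 136.9, 34.8], [707.7, 249.3, 237.6]]
stop_face 0.34 [308.0, 312.0, 367.0, 369.0] 1970 [[457.6, -292.6, 3.5], [511.4, -261.5, 71.6], [552.3, -222.9, 132.0]]
station 0.91 [279.0, 7.0, 482.0, 260.0] 24704 [[454.1, 5.6, 12.4], [574.5, 136.8, 34.9], [707.5, 248.3, 237.6]]
purple 1375 [[ 413.  -151.9    8.9]
 [ 543.5  131.   465.8]
 [ 999.9  246.1  521. ]]
red 251 [[447.3 150.7 168.5]
 [458.6 157.6 180.9]
 [467.9 164.7 182.7]]
railtop 1688
[[452.9 -26.5 166.4]
 [457.1 142.9 170.8]
 [461.4 274.5 173. ]] [457.12338246 140.20475903] [ 5.86495544e-04 -9.99999828e-01] 170.77433072462117
griptop 1097 [[576.9 107.8 230.9]
 [591.6 124.9 237.5]
 [608.8 140.1 240.4]] ((593.5247802734375, 123.72256469726562), (33.6484489440918, 33.89336395263672), 89.94097900390625)
disc [[ 33.5 -51.4  27.7]
 [574.6 154.3  32.9]
 [921.1 270.7  35.9]]
```

View pics/w1.png

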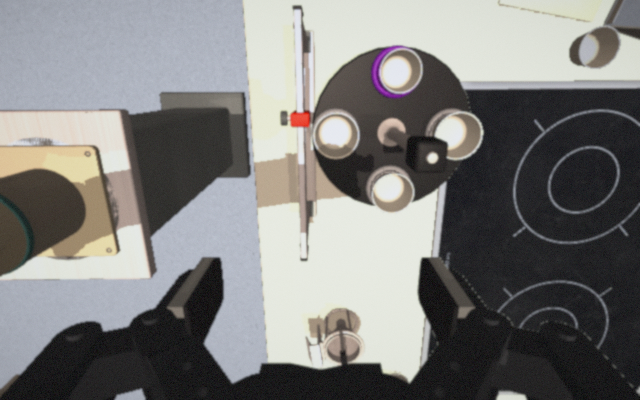

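```bash
python3 - <<'E'
from h import *
z=np.load('w1.npz'); d=z['d']; K=(z['E'],*z['k']); im=cv2.imread('pics/w1.png')[...,::-1]
m=d>0; full=np.zeros((400,640,3)); full[m]=pts(d,K)
hsv=cv2.cvtColor(np.ascontiguousarray(im),cv2.COLOR_RGB2HSV)
v,u=np.mgrid[:400,:640]
def circ(Q):
    A=np.c_[2*Q[:,:2],np.ones(len(Q))]; s=np.linalg.lstsq(A,(Q[:,:2]**2).sum(1),rcond=None)[0]; return s[:2],np.sqrt(s[2]+s[:2]@s[:2])
pm=m&(hsv[...,0]>125)&(hsv[...,0]<165)&(hsv[...,1]>80)&(u>350)&(u<430)&(v<110)
Q=full[pm]; Q=Q[(Q[:,2]>25)&(Q[:,2]<60)]; c,r=circ(Q); print('ring',c,r,len(Q),np.median(Q[:,2]))
for n,c0 in dict(p=(398,70),f=(335,135),far=(458,132),r=(388,188)).items():
    Q=full[m&(np.hypot(u-c0[0],v-c0[1])<32)]; Q=Q[(Q[:,2]>64)&(Q[:,2]<80)]
    zt=np.percentile(Q[:,2],90); c,r=circ(Q); 
    for _ in range(3):
        e=abs(np.hypot(*(Q[:,:2]-c).T)-r); Q=Q[e<3]; c,r=circ(Q)
    w=c-[594,124]; print(n,c.round(1),r.round(1),len(Q),zt.round(1),'az',np.degrees(np.arctan2(w[1],w[0])).round(1),np.hypot(*w).round(1))
rel(((515,-240,430),90),((515,-250,340),90))
E
```

```text
ring [595.45210814 213.01446838] 34.22091442287973 554 42.19384393396035
p [594.2 213.3] 28.3 322 72.1 az 89.9 89.3
f [503.7 124.5] 31.9 435 76.3 az 179.7 90.3
far [683.1 122.8] 32.8 499 77.8 az -0.8 89.1
r [592.6  33.9] 31.1 341 74.9 az -90.9 90.1
now [479.7 123.5 429.6] yaw 90.4 rot [-3.141 -0.     1.577] q [-0.71  0.25  0.54  1.62 -0.13  1.31 -0.15] t 3.0
-> (515, -240, 430) 90 [-36.37   3.3   -0.05] spin 0.4
-> (515, -250, 340) 90 [-37.38   3.3    8.95] spin 0.4
```

Emit:
{"op": "play_rows", "data": {"targets": [[0,-5,0.5,0,0.4],[0,-10,1,0,0.4],[0,-15,1.5,0,0.4],[0,-20,2,0,0.4],[0,-25,2.5,1,0.4],[0,-30,3,4,0.4],[0,-34,3.3,7,0.4],[0,-37.4,3.3,9,0.4],[0,-37.4,3.3,9,0.4],[0,-37.4,3.3,9,0.4]]}}

```text
clock: 4.0
eef_pos: [514.3, -251.7, 338.8]
tool_rot: [-3.14, -0.001, 1.567]
force: [0.5, 0.4, 0.4]
width: 85.4
gripper_force: 0.0
```

```bash
cat > meas.py <<'E'
from h import *
import sys
im,d,K=cam('wrist'); save(im,sys.argv[1]); 
m=d>0; full=np.zeros((400,640,3)); full[m]=pts(d,K); X,Y,Z=full[...,0],full[...,1],full[...,2]
reg=m&(abs(X-515)<90)&(abs(Y+265)<90)
Q=full[reg&(Z>121)&(Z<142)]; print('handle',len(Q),np.percentile(Q,[1,50,99],axis=0).round(1).tolist(),cv2.minAreaRect(Q[:,:2].astype(np.float32)))
Q=full[reg&(Z>79)&(Z<93)]; print('saddle/rim',len(Q),np.percentile(Q,[1,50,99],axis=0).round(1).tolist())
B=Q[Q[:,0]<478]; print('saddle',len(B),np.percentile(B,[1,50,99],axis=0).round(1).tolist(),cv2.minAreaRect(B[:,:2].astype(np.float32)) if len(B)>3 else'')
rel(((515,-265,119),90))
E
python3 meas.py w2.png
```

```text
handle 676 [[511.0, -300.4, 125.3], [519.4, -259.9, 132.6], [527.2, -223.1, 134.5]] ((519.2225341796875, -262.2792663574219), (9.974594116210938, 79.6342544555664), 7.273459434509277)
saddle/rim 665 [[459.1, -293.5, 79.1], [470.7, -267.3, 86.9], [537.0, -228.7, 88.8]]
saddle 577 [[459.0, -293.5, 82.6], [469.3, -266.1, 87.0], [477.8, -244.2, 88.8]] ((469.5421142578125, -269.06396484375), (18.271482467651367, 50.01795196533203), 7.2075371742248535)
now [ 515.1 -250.6  339.6] yaw 89.9 rot [-3.141e+00 -1.000e-03  1.569e+00] q [ 0.    0.47  0.63  1.59 -0.29  1.17  0.69] t 4.05
-> (515, -265, 119) 90 [-1.47 -0.   22.06] spin -0.1
```

View pics/w2.png

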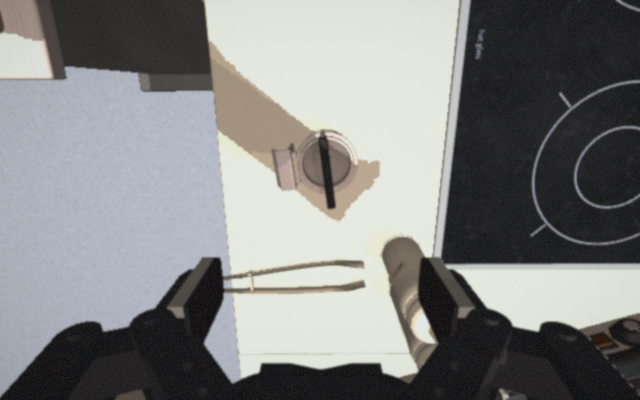

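```bash
python3 -c "
from h import *
rel(((519.2,-262.2,200),97.3),((519.2,-262.2,131),97.3))"
```

```text
now [ 515.1 -250.6  339.6] yaw 89.9 rot [-3.141e+00 -1.000e-03  1.569e+00] q [ 0.    0.47  0.63  1.59 -0.29  1.17  0.69] t 4.05
-> (519.2, -262.2, 200) 97.3 [-1.18  0.41 13.96] spin -7.4
-> (519.2, -262.2, 131) 97.3 [-1.18  0.42 20.86] spin -7.4
```

Emit:
{"op": "play_rows", "data": {"targets": [[0,-0.6,0.2,4,-4],[0,-1.2,0.4,8,-7.4],[0,-1.2,0.4,12,-7.4],[0,-1.2,0.4,14,-7.4],[0,-1.2,0.4,14,-7.4],[0,-1.2,0.4,14,-7.4]]}}

```text
clock: 4.65
eef_pos: [519.9, -262.7, 201.1]
tool_rot: [3.14, 0.0, 1.699]
force: [0.7, 0.5, 0.4]
width: 85.3
gripper_force: 0.0
```

```bash
python3 meas.py w3.png; python3 -c "
from h import *
rel(((519.2,-262.2,131),97.3))"
```

```text
handle 1632 [[511.0, -300.6, 125.1], [519.0, -258.0, 132.7], [527.6, -223.2, 134.3]] ((519.59814453125, -262.25762939453125), (9.526864051818848, 79.88703918457031), 7.107012748718262)
saddle/rim 1477 [[459.3, -293.0, 79.1], [470.7, -267.0, 86.9], [534.2, -224.6, 88.7]]
saddle 1289 [[459.2, -293.0, 81.7], [469.5, -265.2, 87.0], [477.8, -243.8, 88.5]] ((469.7857666015625, -268.7804870605469), (18.093935012817383, 50.11240005493164), 6.21880578994751)
now [ 520.1 -263.3  201.7] yaw 97.3 rot [3.139e+00 1.000e-03 1.699e+00] q [ 0.1   0.61  0.52  1.75 -0.38  0.87  0.91] t 4.7
-> (515, -265, 119) 90 [-0.09 -0.55  8.27] spin 7.3
now [ 520.1 -263.3  201.7] yaw 97.3 rot [3.139e+00 1.000e-03 1.699e+00] q [ 0.1   0.61  0.52  1.75 -0.38  0.87  0.91] t 4.7
-> (519.2, -262.2, 131) 97.3 [ 0.13 -0.09  7.07] spin 0.0
```

Confirmed at (519.5, -262.3), yaw 7°. Descend and pinch.

Emit:
{"op": "play_rows", "data": {"targets": [[0,0.1,0,3,0],[0,0.1,0,6,0],[0,0.1,0,7.1,0],[0,0.1,0,7.1,0],[0.6,0.1,0,7.1,0],[1,0.1,0,7.1,0],[1,0.1,0,7.1,0],[1,0.1,0,7.1,0],[1,0.1,0,7.1,0],[1,0.1,0,7.1,0]]}}

```text
clock: 5.7
eef_pos: [518.9, -263.1, 129.2]
tool_rot: [3.14, 0.001, 1.696]
force: [0.4, -0.1, 2.3]
width: 6.4
gripper_force: 58.8
```

Emit:
{"op": "play_rows", "data": {"targets": [[1,0,0,0,0],[1,0,0,0,0],[1,0,0,0,0],[1,0,0,-1,0],[1,0,0,-4,0],[1,0,0,-8,0],[1,0,0,-8,0]]}}

```text
clock: 6.4
eef_pos: [519.8, -265.0, 213.2]
tool_rot: [3.136, 0.005, 1.696]
force: [0.7, -1.1, -2.6]
width: 6.0
gripper_force: 59.0
```

```bash
python3 -c "
from h import *
rel(((511,54,306),90),((511,-150,306),90))
print(ctrl.read_state())"
```

```text
now [ 519.8 -265.   213.2] yaw 97.2 rot [3.136 0.005 1.696] q [ 0.09  0.6   0.53  1.74 -0.37  0.89  0.91] t 6.4
-> (511, 54, 306) 90 [31.72  3.16 -9.41] spin 7.2
-> (511, -150, 306) 90 [11.47  0.61 -9.33] spin 7.2
{'clock': 6.4, 'qpos': array([ 0.09036479,  0.5993708 ,  0.52936673,  1.74470817, -0.37452662,
        0.89184384,  0.90535272]), 'qd': array([ 0.01085027,  0.05449545, -0.03819172,  0.06312318, -0.02426437,
       -0.07102521,  0.02296446]), 'tau': array([ -1.28329944, -50.15313148,   6.62193015, -16.59064114,
         0.05982   ,   1.02438636,  -0.16543358]), 'eef_pos': array([ 519.83414877, -264.97354172,  213.21655108]), 'tool_rot': array([3.13598648, 0.00461996, 1.69589767]), 'force': array([ 0.72087483, -1.09513958, -2.61857955]), 'torque': array([-0.25232604, -0.20975401,  0.02912439]), 'gripper_force': 59.01146407239139, 'width': 5.9924468327091365}
```

Emit:
{"op": "play_rows", "data": {"targets": [[1,0,0,-4,0],[1,0,0,-8,0],[1,4,0.4,-9.4,1],[1,8,0.8,-9.4,2],[1,12,1.2,-9.4,3],[1,16,1.6,-9.4,4],[1,20,2,-9.4,5],[1,24,2.4,-9.4,6],[1,28,2.8,-9.4,7],[1,31.7,3.2,-9.4,7.2]]}}

```text
clock: 7.4
eef_pos: [508.5, 57.5, 301.7]
tool_rot: [-3.138, 0.0, 1.571]
force: [0.6, -0.2, -3.2]
width: 6.2
gripper_force: 59.3
```

Emit:
{"op": "play_rows", "data": {"targets": [[1,0,0,0,0],[1,0,0,0,0],[1,0,0,0,0],[1,0,0,0,0]]}}

```text
clock: 7.8
eef_pos: [509.9, 54.1, 302.5]
tool_rot: [-3.141, 0.001, 1.568]
force: [0.1, -0.6, -3.2]
width: 6.1
gripper_force: 59.3
```

```bash
cat > m2.py <<'E'
from h import *
import sys
T,s=pose(); fz=T[2,3]-129
print('force',s['force'].round(1),'w',round(s['width'],1))
for n in ('wrist','side'):
    im,d,K=cam(n); save(im,sys.argv[1]+n+'.png')
    m=d>0; full=np.zeros((400,640,3)); full[m]=pts(d,K); X,Y,Z=full[...,0],full[...,1],full[...,2]
    y0=T[1,3]
    reg=m&(X>445)&(X<488)&(abs(Y-y0)<35)&(Z>fz+78)&(Z<fz+95)
    Q=full[reg]; print(n,'saddle',len(Q),np.percentile(Q,[1,50,99],axis=0).round(1).tolist() if len(Q) else'',cv2.minAreaRect(Q[:,:2].astype(np.float32)) if len(Q)>4 else '')
    R=full[m&(X>440)&(X<475)&(abs(Z-170)<5)&(abs(Y-y0)>40)&(Y>-40)&(Y<290)]
    print(n,'rail',len(R),np.percentile(R,[1,50,99],axis=0).round(1).tolist() if len(R) else '',R.mean(0).round(1) if len(R) else'')
    if n=='wrist':
        R=full[m&(X>440)&(X<475)&(abs(Z-170)<5)&(Y<140)&(Y>-40)]; print('rail near',len(R),np.percentile(R,[2,50,98],axis=0).round(1).tolist() if len(R) else '')
E
python3 m2.py h1; python3 -c "
from h import *
rel(((511,54,279),90),((509,54,217),90))"
```

```text
force [ 0.1 -0.6 -3.2] w 6.1
wrist saddle 2501 [[451.6, 30.3, 252.0], [461.3, 56.1, 258.9], [469.6, 78.8, 260.3]] ((468.9663391113281, 54.41238784790039), (35.84031295776367, 49.99250793457031), 0.3775310814380646)
wrist rail 1563 [[453.1, -28.2, 165.4], [457.9, 132.7, 170.8], [468.0, 191.7, 173.1]] [457.9 118.3 170.6]
rail near 1228 [[453.3, -27.4, 166.1], [457.6, 95.9, 170.9], [461.2, 137.9, 172.5]]
side saddle 69 [[453.1, 31.6, 251.7], [463.7, 58.0, 257.7], [483.6, 81.3, 263.1]] ((468.9186096191406, 56.745914459228516), (31.402978897094727, 49.939579010009766), 2.1125969886779785)
side rail 104 [[451.4, -23.4, 165.5], [458.4, 191.1, 170.4], [469.1, 277.6, 174.7]] [458.7 184.7 170.3]
now [510.1  54.4 302.7] yaw 89.9 rot [-3.141  0.     1.569] q [-0.59  0.4   0.62  1.81 -0.27  1.02  0.13] t 7.9
-> (511, 54, 279) 90 [-0.04  0.09  2.37] spin -0.1
-> (509, 54, 217) 90 [-0.04 -0.11  8.57] spin -0.1
```

View pics/h1wrist.png

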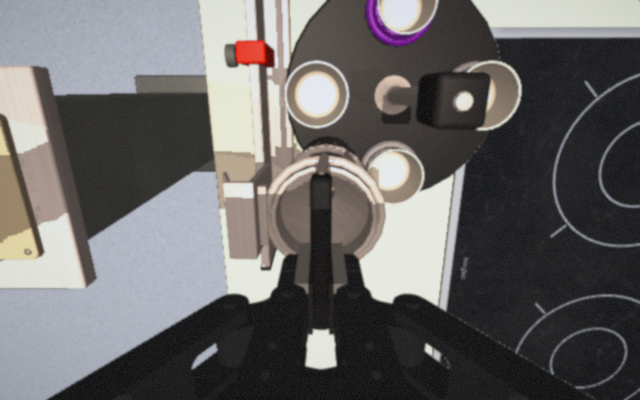

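Emit:
{"op": "play_rows", "data": {"targets": [[1,0,0,2,0],[1,0,0,4,0],[1,0,-0.1,5.5,0],[1,0,-0.2,6.3,0],[1,0,-0.3,6.8,0],[1,0,-0.3,7.2,0],[1,0,-0.3,7.6,0],[1,0,-0.3,7.6,0]]}}

```text
clock: 8.7
eef_pos: [507.3, 55.6, 226.7]
tool_rot: [-3.142, -0.0, 1.571]
force: [0.5, -0.1, -2.8]
width: 6.0
gripper_force: 59.3
```

Emit:
{"op": "play_rows", "data": {"targets": [[1,0,0,0.3,0],[1,0,0,0.6,0],[1,0,0,0.8,0],[1,0,0,0.9,0],[1,0,0,0.9,0]]}}

```text
clock: 9.2
eef_pos: [507.3, 55.6, 217.7]
tool_rot: [-3.141, 0.0, 1.571]
force: [0.8, -0.3, -2.8]
width: 5.8
gripper_force: 59.5
```

```bash
python3 m2.py h2; python3 -c "
from h import *
rel(((507,54,217),90))"
```

```text
force [ 0.8 -0.3 -2.8] w 5.8
wrist saddle 3040 [[448.1, 22.2, 166.8], [458.0, 58.7, 174.8], [482.0, 89.5, 176.5]] ((467.3568420410156, 55.48878479003906), (69.88206481933594, 39.96397018432617), 89.1539306640625)
wrist rail 2422 [[453.2, -1.4, 165.3], [458.3, 127.4, 170.8], [468.2, 174.5, 173.7]] [458.4 117.8 170.5]
rail near 3959 [[448.8, 3.5, 165.2], [458.7, 73.9, 171.1], [470.7, 137.7, 175.0]]
side saddle 73 [[447.5, 23.7, 166.9], [459.3, 58.8, 173.7], [483.5, 88.4, 178.9]] ((466.5136413574219, 54.383270263671875), (67.18351745605469, 38.31916427612305), 87.36557006835938)
side rail 111 [[449.4, -25.7, 165.4], [459.1, 175.5, 170.5], [468.9, 277.7, 174.8]] [458.9 157.8 170.4]
now [507.2  55.6 217.8] yaw 90.0 rot [-3.141 -0.     1.571] q [-0.54  0.5   0.56  1.93 -0.35  0.81  0.21] t 9.3
-> (507, 54, 217) 90 [-0.16 -0.02  0.08] spin 0.0
```

Emit:
{"op": "play_rows", "data": {"targets": [[1,0,0,0.1,0],[1,0,0,0.1,0],[1,0,0,0.1,0]]}}

```text
clock: 9.6
eef_pos: [507.6, 55.6, 217.0]
tool_rot: [3.141, -0.0, 1.571]
force: [0.6, 0.1, -1.0]
width: 6.2
gripper_force: 59.6
```

Emit:
{"op": "play_rows", "data": {"targets": [[1,0,0,0.1,0],[1,0,0,0.1,0],[1,0,0,0.1,0]]}}

```text
clock: 9.9
eef_pos: [508.4, 55.6, 216.3]
tool_rot: [3.139, -0.0, 1.571]
force: [2.7, 0.2, 2.7]
width: 5.9
gripper_force: 60.6
```

Emit:
{"op": "play_rows", "data": {"targets": [[1,0.5,0,-0.05,0],[1,1.3,0,-0.05,0],[1,2.2,0,-0.05,0],[1,3.1,0,-0.05,0],[1,4,0,-0.05,0],[1,4.9,0,-0.05,0],[1,5.7,0,-0.05,0],[1,6.3,0,-0.05,0],[1,6.5,0,-0.05,0],[1,6.5,0,-0.05,0]]}}

```text
clock: 10.9
eef_pos: [508.4, 120.5, 216.8]
tool_rot: [3.139, 0.001, 1.571]
force: [3.9, -3.8, 5.1]
width: 6.0
gripper_force: 61.1
```

Emit:
{"op": "play_rows", "data": {"targets": [[1,0.1,0,0,0],[1,0.2,0,0,0],[1,0.3,0,0,0],[1,0.3,0,0,0]]}}

```text
clock: 11.3
eef_pos: [508.5, 122.9, 216.9]
tool_rot: [3.139, 0.001, 1.571]
force: [3.8, -4.1, 3.1]
width: 5.9
gripper_force: 61.3
```

Emit:
{"op": "play_rows", "data": {"targets": [[1,0.1,0,0,0],[1,0.2,0,0,0],[1,0.2,0,0,0]]}}

```text
clock: 11.6
eef_pos: [508.5, 124.9, 216.9]
tool_rot: [3.139, 0.001, 1.571]
force: [4.8, -3.5, 4.7]
width: 6.0
gripper_force: 61.3
```

```bash
python3 - <<'E'
from h import *
im,d,K=cam('wrist'); save(im,'h3.png')
m=d>0; full=np.zeros((400,640,3)); full[m]=pts(d,K); X,Y,Z=full[...,0],full[...,1],full[...,2]
Q=full[m&(X>448)&(X<468)&(Y>60)&(Y<175)&(Z>172.5)&(Z<178)]; print(np.percentile(Q,[1,5,50,95,99],axis=0).round(1).tolist())
hsv=cv2.cvtColor(im,cv2.COLOR_RGB2HSV); Q=full[m&((hsv[...,0]<8)|(hsv[...,0]>172))&(hsv[...,1]>150)]; print('red',np.percentile(Q,[2,50,98],axis=0).round(1).tolist())
c=im[0:240,160:400]; save(cv2.resize(c,(600,600),interpolation=3),'h3c.png')
E
```

```text
[[448.3, 98.2, 173.1], [449.2, 100.7, 174.0], [457.4, 124.6, 175.5], [465.6, 146.8, 176.7], [466.5, 164.7, 177.2]]
red [[447.2, 149.8, 137.4], [461.5, 158.7, 180.5], [468.2, 164.8, 182.1]]
```

View pics/h3c.png

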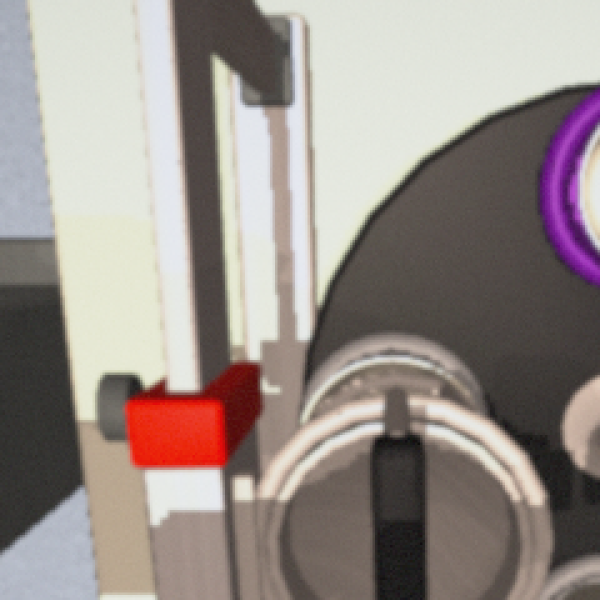

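Emit:
{"op": "play_rows", "data": {"targets": [[1,0.1,0,0,0],[1,0.2,0,0,0],[1,0.2,0,0,0]]}}

```text
clock: 11.95
eef_pos: [508.7, 126.8, 216.9]
tool_rot: [3.139, 0.001, 1.571]
force: [3.8, -3.9, 4.5]
width: 5.8
gripper_force: 61.4
```

Emit:
{"op": "play_rows", "data": {"targets": [[1,0.1,0,0,0],[1,0.2,0,0,0],[1,0.2,0,0,0]]}}

```text
clock: 12.25
eef_pos: [508.9, 127.7, 217.0]
tool_rot: [3.138, 0.003, 1.57]
force: [4.8, -7.0, 5.5]
width: 6.2
gripper_force: 61.8
```

```bash
python3 - <<'E'
from h import *
im,d,K=cam('wrist'); save(im,'h4.png')
m=d>0; full=np.zeros((400,640,3)); full[m]=pts(d,K); X,Y,Z=full[...,0],full[...,1],full[...,2]
Q=full[m&(X>448)&(X<468)&(Y>60)&(Y<149)&(Z>172.5)&(Z<178)]; print(np.percentile(Q,[1,5,50,95,99],axis=0).round(1).tolist())
hsv=cv2.cvtColor(im,cv2.COLOR_RGB2HSV); Q=full[m&((hsv[...,0]<8)|(hsv[...,0]>172))&(hsv[...,1]>150)]; print('red',np.percentile(Q,[2,50,98],axis=0).round(1).tolist())
print(pose()[1]['force'],pose()[1]['torque'])
c=im[0:240,160:400]; save(cv2.resize(c,(600,600),interpolation=3),'h4c.png')
E
```

```text
[[448.5, 99.7, 173.2], [449.5, 101.9, 174.3], [457.7, 124.2, 175.7], [465.9, 145.1, 177.1], [466.7, 146.9, 177.5]]
red [[447.2, 150.2, 136.6], [461.6, 158.9, 180.3], [468.2, 164.8, 182.1]]
[ 3.82083748 -6.59235715  6.03203339] [-1.40965416 -0.95651106  0.16773993]
```

View pics/h4c.png

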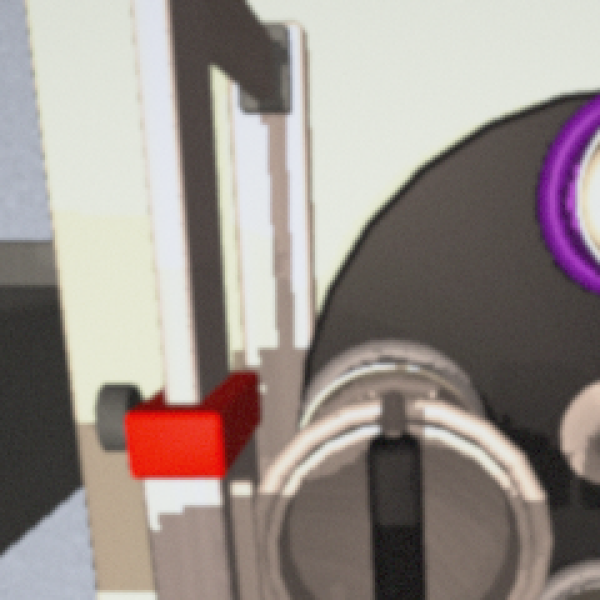

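Emit:
{"op": "play_rows", "data": {"targets": [[1,-0.1,0,0,0],[0.8,-0.1,0,0,0],[0.6,-0.1,0,0,0],[0.5,-0.1,0,0,0],[0.5,-0.1,0,0,0],[0.5,-0.1,0,0,0]]}}

```text
clock: 12.9
eef_pos: [506.7, 129.0, 216.0]
tool_rot: [-3.14, -0.0, 1.571]
force: [-0.1, -1.0, 0.6]
width: 42.4
gripper_force: 0.0
```

Emit:
{"op": "play_rows", "data": {"targets": [[0.5,0,0,-1,0],[0.5,0,0,-3,0],[0.5,0,0,-6,0],[0.5,0,0,-9,0],[0.5,0,0,-11,0],[0.2,0,0,-11,0],[0.2,0,0,-11,0]]}}

```text
clock: 13.6
eef_pos: [507.1, 128.7, 326.6]
tool_rot: [3.141, -0.001, 1.571]
force: [0.5, -0.6, 0.5]
width: 67.8
gripper_force: 0.0
```

```bash
python3 - <<'E'
from h import *
im,d,K=cam('wrist'); save(im,'h5.png')
m=d>0; full=np.zeros((400,640,3)); full[m]=pts(d,K); X,Y,Z=full[...,0],full[...,1],full[...,2]
Q=full[m&(X>446)&(X<468)&(Y>60)&(Y<149)&(Z>172.5)&(Z<178)]; print('saddle',np.percentile(Q,[1,5,50,95,99],axis=0).round(1).tolist(),cv2.minAreaRect(Q[:,:2].astype(np.float32)))
Q=full[m&(X>480)&(X<540)&(Y>60)&(Y<175)&(Z>205)&(Z<225)];print('handle',len(Q),np.percentile(Q,[1,50,99],axis=0).round(1).tolist(),cv2.minAreaRect(Q[:,:2].astype(np.float32)))
Q=full[m&(X>560)&(X<630)&(Z>228)&(Z<246)]; print('grip',len(Q),cv2.minAreaRect(Q[:,:2].astype(np.float32)))
rel(((593.8,124,330),90),((593.8,124,209),90))
E
```

```text
saddle [[449.9, 99.6, 173.2], [450.7, 101.8, 173.8], [458.8, 124.2, 175.2], [466.9, 145.4, 176.4], [467.5, 147.3, 176.9]] ((458.60589599609375, 106.59152221679688), (18.173425674438477, 83.13607025146484), 0.019896917045116425)
handle 1266 [[506.2, 86.1, 210.4], [511.0, 127.7, 217.5], [516.2, 163.6, 219.3]] ((511.2676086425781, 124.12753295898438), (10.091564178466797, 79.6944580078125), 0.018964748829603195)
grip 2050 ((593.1068725585938, 124.12606811523438), (32.810115814208984, 32.8586540222168), 89.74913787841797)
now [506.6 128.6 325.9] yaw 90.0 rot [-3.14  -0.     1.571] q [-0.74  0.4   0.63  1.75 -0.26  1.09 -0.02] t 13.65
-> (593.8, 124, 330) 90 [-0.46  8.72 -0.42] spin 0.0
-> (593.8, 124, 209) 90 [-0.47  8.73 11.68] spin 0.0
```

View pics/h5.png

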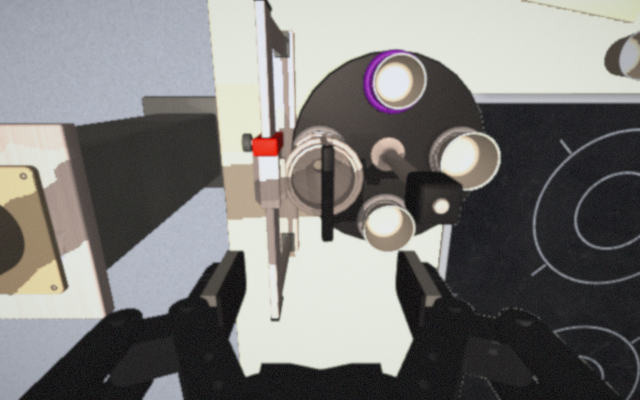

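Emit:
{"op": "play_rows", "data": {"targets": [[0.2,-0.2,4,0,0],[0.2,-0.4,8.7,0,0],[0.2,-0.4,8.7,0,0],[0.2,-0.4,8.7,3,0],[0.2,-0.4,8.7,6,0],[0.2,-0.4,8.7,9,0],[0.2,-0.4,8.7,10.5,0],[0.2,-0.4,8.7,10.5,0],[0.2,-0.4,8.7,10.5,0]]}}

```text
clock: 14.55
eef_pos: [593.8, 124.4, 221.0]
tool_rot: [-3.14, 0.001, 1.571]
force: [0.3, 0.1, -0.0]
width: 68.6
gripper_force: 0.0
```

Emit:
{"op": "play_rows", "data": {"targets": [[0.5,0,0,0,0],[0.7,0,0,0,0],[1,0,0,0,0],[1,0,0,0,0],[1,0,0,0,0],[1,0,0,0,0]]}}

```text
clock: 15.15
eef_pos: [595.4, 124.7, 222.7]
tool_rot: [3.139, -0.001, 1.571]
force: [0.9, -0.1, 6.2]
width: 32.4
gripper_force: 60.6
```

Emit:
{"op": "play_rows", "data": {"targets": [[1,0,0,0,-2],[1,0,0,0,-6],[1,0,0,0,-11],[1,0,0,0,-16],[1,0,0,0,-21],[1,0,0,0,-26],[1,0,0,0,-31],[1,0,0,0,-36],[1,0,0,0,-41],[1,0,0,0,-45]]}}

```text
clock: 16.15
eef_pos: [595.1, 124.5, 222.7]
tool_rot: [3.139, 0.001, 2.359]
force: [-0.1, -0.4, 6.2]
width: 32.2
gripper_force: 60.7
```

Emit:
{"op": "play_rows", "data": {"targets": [[1,0,0,0,-5],[1,0,0,0,-10],[1,0,0,0,-15],[1,0,0,0,-20],[1,0,0,0,-25],[1,0,0,0,-30],[1,0,0,0,-35],[1,0,0,0,-40],[1,0,0,0,-43],[1,0,0,0,-45]]}}

```text
clock: 17.15
eef_pos: [594.9, 124.2, 222.7]
tool_rot: [3.141, 0.002, -3.141]
force: [-1.0, -1.4, 6.9]
width: 32.4
gripper_force: 60.7
```

Emit:
{"op": "play_rows", "data": {"targets": [[1,0,0,0,0],[1,0,0,0,0],[1,0,0,0,0]]}}

```text
clock: 17.45
eef_pos: [594.9, 124.2, 222.7]
tool_rot: [3.142, 0.002, 3.141]
force: [-1.1, -1.8, 6.6]
width: 32.3
gripper_force: 60.7
```

```bash
python3 - <<'E'
from h import *
rel(((594,124,221),180))
for n in('side','scene','wrist'):
    im,d,K=cam(n); save(im,'f'+n+'.png')
    m=d>0; full=np.zeros((400,640,3)); full[m]=pts(d,K); X,Y,Z=full[...,0],full[...,1],full[...,2]
    hsv=cv2.cvtColor(im,cv2.COLOR_RGB2HSV)
    Q=full[m&(hsv[...,0]>125)&(hsv[...,0]<165)&(hsv[...,1]>80)&(np.hypot(X-594,Y-124)<140)&(Z<60)]
    if len(Q)>3: print(n,'purple',len(Q),np.percentile(Q,[2,50,98],axis=0).round(1).tolist())
    Q=full[m&(X>490)&(X<535)&(Y>60)&(Y<175)&(Z>205)&(Z<222)]
    if len(Q)>3: print('handle',len(Q),np.percentile(Q,[2,50,98],axis=0).round(1).tolist())
    for c0 in ((594,34),(594,214),(684,124)):
        Q=full[m&(np.hypot(X-c0[0],Y-c0[1])<45)&(Z>64)&(Z<80)]
        if len(Q)<30: continue
        A=np.c_[2*Q[:,:2],np.ones(len(Q))]
        for _ in range(4):
            A=np.c_[2*Q[:,:2],np.ones(len(Q))]; s=np.linalg.lstsq(A,(Q[:,:2]**2).sum(1),rcond=None)[0]; r=np.sqrt(s[2]+s[:2]@s[:2]); Q=Q[abs(np.hypot(*(Q[:,:2]-s[:2]).T)-r)<3]
        print(' cup',c0,s[:2].round(1),r.round(1),len(Q))
s=cv2.imread('pics/fside.png')[150:300,240:400]
cv2.imwrite('pics/fs.png',cv2.resize(s,(640,600),interpolation=3))
E
```

```text
now [594.9 124.2 222.7] yaw 180.0 rot [3.142e+00 2.000e-03 3.141e+00] q [-0.32  0.58  0.11  1.65 -0.08  0.92  1.39] t 17.45
-> (594, 124, 221) 180 [ 0.09 -0.02  0.17] spin -0.0
side purple 46 [[488.1, 125.1, 30.7], [519.6, 153.3, 41.5], [539.9, 163.0, 45.6]]
handle 58 [[507.6, 88.4, 209.2], [512.0, 130.1, 216.7], [518.3, 164.7, 221.0]]
 cup (594, 34) [593.5  34.4] 31.0 32
 cup (594, 214) [597.1 214.4] 32.5 68
 cup (684, 124) [686.3 124.5] 30.8 54
scene purple 88 [[466.5, 86.9, 26.8], [491.3, 107.3, 35.9], [558.4, 171.4, 45.4]]
handle 53 [[501.2, 80.0, 206.0], [508.3, 118.4, 211.2], [514.6, 161.7, 218.5]]
 cup (594, 34) [595.8  31. ] 31.3 29
 cup (684, 124) [684.6 122.4] 31.7 23
wrist purple 4 [[562.4, 67.9, 31.3], [584.0, 84.3, 33.1], [627.1, 155.6, 33.8]]
handle 4623 [[506.8, 86.2, 215.2], [511.5, 123.6, 217.6], [516.4, 161.2, 219.1]]
 cup (594, 34) [592.8  33.9] 32.0 1260
 cup (594, 214) [594.1 212.6] 32.8 1435
```

View pics/fs.png

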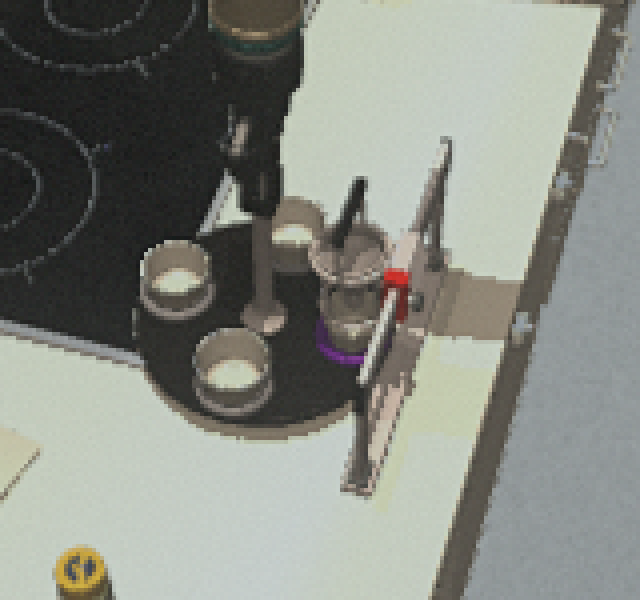

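The side view shows the purple ring at (350,345), directly under the hanging funnel, with the funnel's bracket against the red stop. The cups are square to the station to within about 0.5°.

```bash
python3 -c "
from cell import ctrl
print(ctrl.finish_job())"
```

```text
the job is handed in; nothing more can be done
None
```

The job is handed in, but no verdict came back: the funnel hangs untouched against the red stop, the purple-seat cup is at the front under the spout, and the gripper still holds the centre grip (about 61 N).

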